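Drive a stuck bush out of a bearing block with a drift

TASK

An old bush is stuck in the bearing block that is clamped in the bench vise. First stand the empty stacking bin on the bench directly below the end of the block where the bush will come out; then take from the wooden rack the drift that best fills the smaller access hole in the other end of the block, and push the bush right out with it so that it drops into the bin and not onto the bench. Leave the bin standing with the bush in it, lay the drift back in its notch in the rack, and disturb nothing else.

Things in the scene. Friction and masses are not known exactly. Their poses are not given: they have to be found in the camera images.
- vise: Blue bench vise, fixed, a dark steel bearing block in its jaws. Origin on the bench, centre of the round base (92 mm dia, 22 high). z up, x from spindle (front) to anvil (back), y along the jaws and the block's bore; yaw up to 0.35. Reaches x -128 to +118; bolt lugs to x +-73; tommy bar at x -117, y +-57, z to 121. Jaws y +-40, tops z 140. Block x +-25, y -50 to +40, z 100 to 190
- access (a point): Centre of the mouth of the access hole, 25 mm dia, in the block's +y face (vise frame 0, 40, 155 mm); axes as the vise. The hole runs 30 mm level towards -y, then widens at a shoulder to a pocket, 36 mm dia, 60 mm long, open at the -y face. Push towards -y
- outlet (a point): Centre of the open mouth of the 36 mm pocket in the block's -y face, where the bush comes out (vise frame 0, -50, 155 mm); axes as the vise. This face overhangs the jaws by 10 mm and the round base by 4 mm. The bush falls almost straight down in front of it: its middle passes the height of the bin's rim 25 to 45 mm out from the face, so the bin's nearest wall must be close below the face
- bush: Plain brass bush (tube), 60 mm long, 35 outside, 12 inside, about 0.25 kg. Origin at its centre, y along its axis. It starts home in the pocket, flush with the -y face and against the shoulder. It sticks: it takes a steady push of some 9 to 16 N until it has travelled about 50 to 60 mm; then it is loose, tips and falls nose first
- rack: Wooden rack, fixed, 136 x 226 mm. Origin on the bench at its centre; x along the drifts. Two end boards 16 mm thick at x -60 and +60 mm, each with three V notches (90 degrees, 18 deep, bottom at z 35, tops at z 53 mm) at y -70, 0 and +70 mm; between the boards only a 12 mm base plank. Which drift lies in which notch varies
- drift_10: Plain round aluminium bar, 10 mm dia, 190 mm long, lying in a rack notch. Origin at its centre, x along it, both ends alike. So thin that it slips into the bush's bore
- drift_20: Plain round aluminium bar, 20 mm dia, 190 mm long, about 0.16 kg, lying in a rack notch, its axis 49 mm above the bench. Origin at its centre, x along it, both ends alike. The one that fits the access hole and bears on the end of the bush
- drift_30: Plain round aluminium bar, 30 mm dia, 190 mm long, lying in a rack notch, its axis 56 mm above the bench. Origin at its centre, x along it, both ends alike. Too thick for the access hole
- bin: Open blue plastic bin, loose, about 0.2 kg, 160 (x) x 105 (y) x 75 mm high; inside 142 x 87, floor 4 mm thick. Origin at the centre of its underside. Rear (-x) and side (+-y) walls 75 high, 4 thick, their top 14 mm thickened outwards to a lip 9 mm thick (side lips centred at y +-48 mm: take hold here from above); front wall (+x) 52 high
- spray_can: Bystander: upright spray can, 60 mm dia, 190 mm high. Origin at the centre of its underside. The bin and the can change places from start to start
- paste_tin: Bystander: upright grey jar, 80 mm dia, 85 mm high, standing close beside the place where the bin must go. Origin at the centre of its underside
- hammer: Bystander: hammer, 260 mm long, lying on the bench. Origin under its middle, x towards its head
- grinder: Bystander: green angle grinder, about 255 mm long with a 115 mm disc and a side handle (+y), lying on the bench, up to 84 mm high. Origin under its middle, x towards the disc
Mind the look-alikes: they are no part of the job. Several things have the shape of the bin; the one meant has the colours described above. What is shaped like the drift_20 but black is not meant.

How it is judged (in metres and radians):
On the way, in this order (a step that is already met when the one before it is completed fails the run):
1. the bin stands on the bench, let go, below the outlet while the bush is still in the block (x of bin in the frame of vise between -0.05 and 0.05 m and y of bin in the frame of vise between -0.21 and -0.085 m and height (world z) of bin below 0.01 m and angle between bin's own z axis and vertical below 0.1 rad and linear speed of bin below 0.02 m/s and contact force between the fingers and bin below 0.1 N and y of bush in the frame of vise above -0.03 m), for 0.2 s.
2. the bush is out of the block, with the drift through the access hole (y of bush in the frame of vise below -0.075 m and y of drift_20 in the frame of vise below 0.09 m and x of drift_20 in the frame of vise between -0.012 and 0.012 m and z of drift_20 in the frame of vise between 0.143 and 0.167 m), for 0.05 s.
At the end, for the whole second after the job is handed in: Bush at rest in the bin; bin upright on the bench, let go, centre within 50 mm of the vise's x = 0 and 85 to 210 mm from it towards -y; 20 mm drift at rest in a rack notch, its middle within 30 mm of the rack's middle along x, axis 44 to 55 mm high, within 0.1 rad of the rack's x (x of bush in the frame of bin between -0.073 and 0.073 m and y of bush in the frame of bin between -0.046 and 0.046 m and z of bush in the frame of bin between 0 and 0.065 m and height (world z) of bin below 0.01 m and angle between bin's own z axis and vertical below 0.1 rad and x of bin in the frame of vise between -0.05 and 0.05 m and y of bin in the frame of vise between -0.21 and -0.085 m and linear speed of each of bush, bin, drift_20 below 0.02 m/s and height (world z) of drift_20 between 0.044 and 0.055 m and angle between the x axis of drift_20 and the x axis of rack, either way round below 0.1 rad and x of drift_20 in the frame of rack between -0.03 and 0.03 m and y of drift_20 in the frame of rack between -0.085 and 0.085 m); the robot touches nothing.
It fails at once if the bush falls outside the bin (height (world z) of bush below 0.06 m and not (x of bush in the frame of bin between -0.073 and 0.073 m and y of bush in the frame of bin between -0.046 and 0.046 m and z of bush in the frame of bin between 0 and 0.065 m)).
It fails at once if one of the other drifts is shifted by more than 25 mm (distance of any of drift_10, drift_30 from where it was at the start of the episode above 0.025 m).
It fails at once if the can, the jar, the hammer or the grinder is shifted by more than 30 mm or knocked over (distance of any of spray_can, paste_tin, hammer, grinder from where it was at the start of the episode above 0.03 m or angle between any of spray_can, paste_tin's own z axis and vertical above 0.5 rad).
It also fails if it takes over 69 s, if anything falls off the work surface, if the arm or the gripper's body presses on something with over 40 N, if the wrist force passes 120 N, or if a joint passes its speed limit or range.

ROBOT

A 6-joint arm with a two-finger parallel gripper is mounted at the origin on the work surface. World frame = base frame: x ahead of the robot, y to its left, z up, the work surface at z = 0. Lengths are in mm, angles in rad, forces in N, time in s.
With the tool pointing down it reaches from about 275 to 1000 mm from the base axis. Payload 8.4 kg.
Tool frame: the origin (TCP) lies at the very end of the fingers, on their centre line; the grasp point (between the pads) lies 19 mm behind it; z points along the fingers, y is the line along which they close (so a half turn about z gives the same grasp; the last joint's range is limited). The gripper opens to 85 mm and grips with 20 to 120 N. Pads are 22 mm wide; open, the fingers measure 114 mm over their backs; the gripper's body (76 mm by 85 mm) begins 54 mm behind the grasp point. The pads swing forward as they close: fully open they stand 13 mm farther back than shut.
Start: joints at [-1.274, 0.353, 1.633, -0, 1.155, -0.002], TCP at [183.982, -597.309, 231.281] pointing down, gripper open.
Joint ranges: [-2.63, 2.63], [-0.92, 2.1], [0.06, 2.66], [-1.3, 4.44], [0, 2.69], [-3.02, 3.02]. Speed limits (rad/s): [2.22, 2.22, 2.79, 3.14, 3.14, 3.14].

INTERFACE

Orientations are given as [roll, pitch, yaw] about the fixed x, y, z axes, in that order (R = Rz(yaw) Ry(pitch) Rx(roll)).
In Python, from rig import sensors, grab_frame, camera_params, order gives the robot as it stands. The module is installed in compiled form; this text tells all that it offers.
- The arm moves only by the tool move_arm, never from a script. Its argument "motion" is a list of rows, each a list of 7 numbers: the turn, a rotation vector about the tool's x, y, z in shares of pi rad (1.0 is pi rad), then the shift along the tool's x, y, z in parts of the range, where 1.0 means 0.6 m, then the finger opening in m, from 0 to 0.0854. A call has 1 to 8 rows; each row is the pose to reach, as a shift and turn from the pose commanded when the call began, along the tool's axes at that moment; what a row does not reach only later rows make up. A row lasts 1/8 s, in which the tool goes at most 62.5 mm and 10.7 degrees, less where a joint would pass 70% of its speed; a pose out of reach is approached as far as the arm can. No shift or turn number may pass 1 either way. A call with a gripper value outside its range is refused whole. The fingers move at their own pace and stop on an object; "grip_force" is the grip in N (left out, the last holds). Time passes only in rows, so rows that repeat a pose let the fingers close. It gives the time, the measured TCP pose, the force, the opening and the grip force at its end, in the units of the state.
- sensors.sense(): the state, without advancing time (a new reading comes with each control period).
- grab_frame(name): name is "side" or "top"; returns (picture, depth): 400x640x3 uint8, red, green, blue; 400x640 float32, mm along the optical axis (not along the pixel's ray), 0 where there is no reading.
- camera_params(name): a dict with "camera_matrix" (3x3 intrinsics, pixels), "k1" (the pictures are not rectified: a ray, as slopes to the right and down, at radius r is drawn at 1 + k1 r^2 times it, then the intrinsics apply), "world_from_camera" (4x4, takes a point from camera to world coordinates). Camera axes: x right, y down, z forward; pixel columns grow to the right and rows downward; lengths in mm; the calibration is good to about 2 mm. A picture is of the moment at which its call begins. camera_params takes no time and is no camera call.
- order.sign_off(): hands the job in; it is judged then, once.
The state is a dict: "clock": time; "qpos": joint angles; "qvel": joint speeds; "joint_efforts": joint torques, N m; "eef_pos": TCP position; "tcp_rot": TCP orientation; "contact_force": force on the tool from outside, world axes, zero at the start; "wrist_torque": the same for the moment, N m; "opening": opening from 0.0 (shut) to 1.0 (fully open); "grasp_force": force on a finger pad.
Only numpy, scipy, OpenCV 4.12 (cv2) and the standard library are available. Lean on these libraries where they do the work, as an engineer would, in place of code of your own. Each camera call takes 0.05 s, during which the arm holds its last target. There are 200 camera calls.

## Working session

There is one attempt and no reset: what is moved stays moved. The work goes in short steps, Python scripts to look and compute and a tool call to move; the robot and the scene stay as the last step left them, time stands still between calls to the robot, and variables do not carry over. Pictures are saved under pics/ and viewed, at most 10 in all, crops included, and the job is handed in when it is done.

Besides the shell and the picture viewer there is one more tool, called after ">>>" in YAML: its name, and indented under it one key for each argument. move_arm: Moves the arm, as the interface text tells. Its arguments: {"type":"object","properties":{"motion":{"type":"array","items":{"type":"array","items":{"type":"number"}}},"grip_force":{"type":"number"}},"required":["motion"]}

```bash
mkdir -p pics; cat > h.py <<'E'
import numpy as np, cv2, pickle
from rig import sensors, grab_frame, camera_params, order
def cloud(name, d):
    p=camera_params(name); K=np.array(p["camera_matrix"]); T=np.array(p["world_from_camera"])
    v,u=np.mgrid[0:d.shape[0],0:d.shape[1]]
    s=cv2.undistortPoints(np.stack([u,v],-1).reshape(-1,1,2).astype(np.float64),K,np.array([p["k1"],0,0,0.])).reshape(d.shape+(2,))
    P=np.dstack([s*d[...,None],d])
    W=P@T[:3,:3].T+T[:3,3]; W[d==0]=np.nan
    return W
E
python3 - <<'E'
from h import *
for n in("side","top"):
    im,d=grab_frame(n); np.savez(f"{n}0.npz",im=im,d=d)
    cv2.imwrite(f"pics/{n}0.png",im[...,::-1]); print(n,camera_params(n))
print(sensors.sense())
E
```

```text
side {'camera_matrix': array([[513.35883259,   0.        , 318.69524629],
       [  0.        , 513.35883259, 202.41466601],
       [  0.        ,   0.        ,   1.        ]]), 'k1': -0.13495797688659775, 'world_from_camera': array([[ 9.86886966e-01, -1.07525403e-01,  1.20384400e-01,
         3.74952191e+02],
       [-1.61013274e-01, -7.08235737e-01,  6.87369526e-01,
        -1.06479095e+03],
       [ 1.13508488e-02, -6.97739513e-01, -7.16261635e-01,
         1.16801174e+03],
       [ 0.00000000e+00,  0.00000000e+00,  0.00000000e+00,
         1.00000000e+00]])}
top {'camera_matrix': array([[370.17318165,   0.        , 318.77600069],
       [  0.        , 370.17318165, 200.13949536],
       [  0.        ,   0.        ,   1.        ]]), 'k1': 0.01355028264856025, 'world_from_camera': array([[ 2.68104766e-02, -9.97601026e-01,  6.38231254e-02,
         4.59646233e+02],
       [-9.98830219e-01, -2.93042850e-02, -3.84636538e-02,
        -4.52447104e+01],
       [ 4.02416715e-02, -6.27172374e-02, -9.97219713e-01,
         1.12907545e+03],
       [ 0.00000000e+00,  0.00000000e+00,  0.00000000e+00,
         1.00000000e+00]])}
{'clock': 0.1, 'qpos': array([-1.27440415e+00,  3.53581130e-01,  1.63406391e+00, -2.25826417e-05,
        1.15520253e+00, -2.38402912e-03]), 'qvel': array([ 0.0011544 , -0.00204754, -0.00165573,  0.00043395,  0.00240191,
       -0.00063743]), 'joint_efforts': array([ 1.04387720e-03, -6.06355476e+01, -3.42818534e+01,  6.44469651e-05,
        3.79991528e-03,  1.09301858e-06]), 'eef_pos': array([ 183.84618775, -596.89788516,  230.63358428]), 'tcp_rot': array([-3.14033769e+00,  1.76570660e-05,  2.98785345e-01]), 'contact_force': array([-0.52402005, -0.19176424, -0.36794245]), 'wrist_torque': array([0.01046305, 0.02227666, 0.00077933]), 'grasp_force': 0.0, 'opening': 1.0011539949509383}
```

View pics/side0.png

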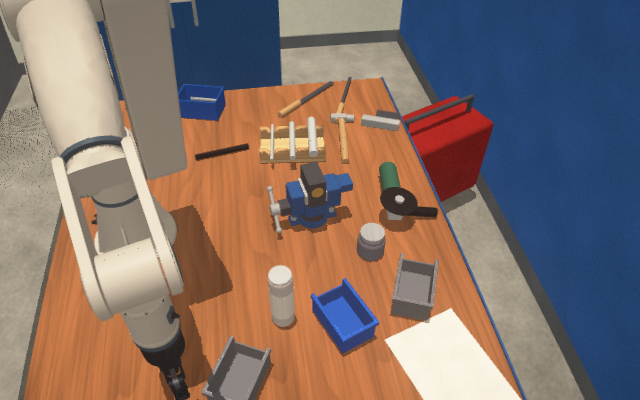

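View pics/top0.png

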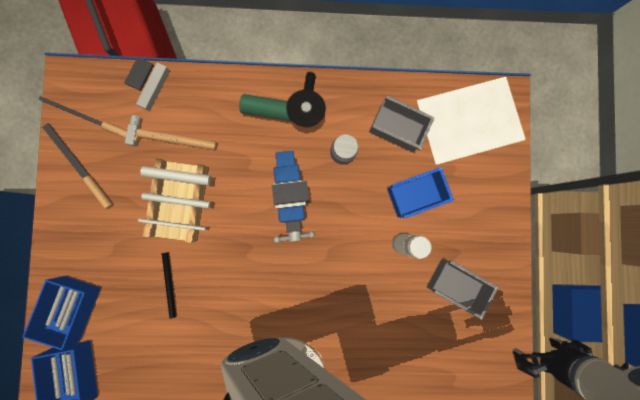

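The side view shows the vise block at (313,188), with the brass bush facing the camera at (317,193). The rack is at (292,143), the empty blue bin at (345,317), the can at (282,295), and the jar at (371,240).

- **Bin candidates (top view pixels):** blue empty (420,192), grey (403,122), grey (463,287), dark-blue bins holding rods (63,310) and (65,375). I choose the blue one at (420,192).
- **Drift candidates (top view pixels):** rack bars (175,175) thick, (175,200) middle, (172,225) thin, and a black bar (169,285). I choose the middle bar and will check its diameter.

```bash
cat > m.py <<'E'
from h import *
def rect(P): 
    r=cv2.minAreaRect(P[:,:2].astype(np.float32)); return np.round(r[0],1),np.round(r[1],1),round(r[2],2)
def load(n,k):
    z=np.load(f"{n}{k}.npz"); return z["im"],z["d"],cloud(n,z["d"])
if __name__=="__main__":
  for n,boxes in (("top",dict(block=(255,165,325,220),rack=(130,150,220,250),bin=(380,160,465,225),can=(385,225,440,265),jar=(325,130,365,170),grinder=(235,65,330,130),hammer=(100,105,220,155))),
                ("side",dict(block=(280,150,350,230),rack=(255,110,330,170),bin=(305,275,380,355),can=(262,260,302,330),jar=(350,220,390,265)))):
    im,d,W=load(n,0)
    for k,(a,b,c,e) in boxes.items():
        P=W[b:e,a:c].reshape(-1,3); C=im[b:e,a:c].reshape(-1,3).astype(int); ok=np.isfinite(P[:,0]); P=P[ok];C=C[ok]
        if k=="block": s=P[np.abs(P[:,2]-190)<6]; print(n,k,"z",s[:,2].mean().round(1),rect(s),len(s), s[:,:2].mean(0))
        elif k=="rack":
            s=P[(P[:,2]>20)]; print(n,k,rect(s))
            m=(C.min(1)>110)&(C.max(1)-C.min(1)<45)&(P[:,2]>30); s=P[m]
            nl,lab=cv2.connectedComponents(((lambda M:M)(np.where(np.isfinite(W[b:e,a:c,2])&(im[b:e,a:c].min(2)>110)&(np.ptp(im[b:e,a:c].astype(int),axis=2)<45)&(W[b:e,a:c,2]>30),1,0))).astype(np.uint8))
            for i in range(1,nl):
                q=W[b:e,a:c][lab==i]
                if len(q)>60: print("  bar",len(q),rect(q),"ztop",np.percentile(q[:,2],[50,90,97]).round(1))
        elif k=="bin":
            m=(C[:,2]>C[:,0]+40)&(P[:,2]>5); s=P[m]; print(n,k,rect(s),"z",np.percentile(s[:,2],[90,98]).round(1)); s=s[s[:,2]>65]; print("  rim",rect(s))
            s=P[m&(P[:,2]>40)]; print("  rim40",rect(s))
        else:
            s=P[P[:,2]>12]; t=s[s[:,2]>np.percentile(s[:,2],98)-6]; print(n,k,rect(s),"top",rect(t),np.percentile(s[:,2],98).round(1))
  im,_,_=load("top",0); c=[cv2.resize(im[y:y+100,x:x+130],(520,400),interpolation=2) for x,y in((110,155),(360,140))]
  im,_,_=load("side",0)
  cv2.imwrite("pics/crop.png",cv2.resize(np.hstack([c[0],c[1]]),(800,308))[...,::-1])
E
python3 m.py
```

```text
top block z 190.8 (array([537.3,  -7. ]), array([50.2, 90. ]), 8.08) 701 [537.2201989   -6.87376592]
top rack (array([515.8, 327.1]), array([197.5, 225.5]), 83.9)
  bar 664 (array([587.2, 324.5]), array([187.6,  30.5]), 83.97) ztop [69.5 73.1 74.7]
  bar 425 (array([516.4, 324.1]), array([190.4,  19.6]), 83.43) ztop [58.5 61.5 62.9]
  bar 194 (array([446.8, 333.6]), array([185.7,  10. ]), 83.58) ztop [46.8 49.7 50.6]
top bin (array([ 558.5, -384. ]), array([103.7, 157.4]), 21.52) z [76.7 79. ]
  rim (array([ 558.7, -384.6]), array([103.7, 156.1]), 21.45)
  rim40 (array([ 558.5, -384.1]), array([103.7, 157.2]), 21.45)
top can (array([ 375.4, -378.2]), array([157.2,  57.5]), 50.96) top (array([ 406.8, -342.6]), array([52.6, 53.6]), 85.48) 193.7
top jar (array([ 679.7, -156.3]), array([73.5, 77.5]), 3.99) top (array([ 682.4, -157.8]), array([67.4, 66. ]), 2.03) 89.0
top grinder (array([798.5,  22.7]), array([174.7, 251.7]), 23.17) top (array([773.4, -40.1]), array([112.6,  75.1]), 88.97) 84.1
top hammer (array([740. , 397.3]), array([342.6, 123.6]), 88.65) top (array([738.6, 391.9]), ar
[... 211 characters left out ...]
ray([589.2, 320.2]), array([191.2,  28.6]), 84.49) ztop [68.3 73.2 75. ]
  bar 199 (array([519.3, 317.8]), array([191.2,  18.7]), 84.21) ztop [57.1 61.4 63.2]
  bar 83 (array([450.8, 327.9]), array([193.3,   9.4]), 83.25) ztop [46.9 50.9 52.3]
side bin (array([ 557.9, -377.2]), array([107.1, 186.2]), 21.31) z [75.8 78.6]
  rim (array([ 562.9, -390.1]), array([107.1, 158.5]), 21.31)
  rim40 (array([ 562.5, -389.1]), array([107.1, 160.7]), 21.31)
side can (array([ 408.4, -348.3]), array([57. , 58.6]), 35.84) top (array([ 409. , -345.8]), array([56. , 52.2]), 81.69) 192.4
side jar (array([ 683.9, -163.5]), array([75.4, 78.9]), 8.07) top (array([ 685.8, -161.3]), array([67.5, 67.4]), 74.45) 88.8
```

View pics/crop.png

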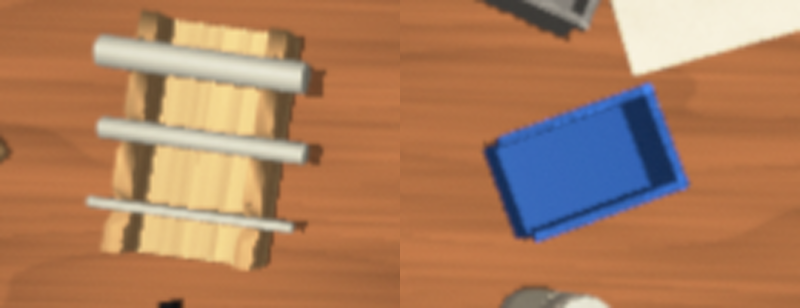

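The crop confirms three bars of distinct thickness. The middle one measures about 19.6 mm across, with its top about 60 mm high. The blue bin is empty. Both views agree to about 4 mm, so I use the averages. Now a helper for computing moves.

```bash
cat > p.py <<'E'
# usage: p.py "x y z yawdeg" ... : first = commanded pose, then targets; prints rotvec z and tool-axis shift (m) for each leg
import sys, numpy as np
P=[np.array(a.split(),float) for a in sys.argv[1:]]
for a,b in zip(P,P[1:]):
    c,s=np.cos(np.radians(a[3])),np.sin(np.radians(a[3])); d=(b-a)[:3]/1000
    print("turn",round(-np.radians(b[3]-a[3]),4),"shift",np.round([c*d[0]+s*d[1],s*d[0]-c*d[1],-d[2]],4))
E
python3 p.py "183.98 -597.31 231.28 17.12" "601 -359.6 150 111.5" "601 -359.6 50 111.5"
```

```text
turn -1.6472 shift [ 0.4685 -0.1044  0.0813]
turn -0.0 shift [0.  0.  0.1]
```

Units first: shifts go in shares of 0.6 m and turns go in shares of pi rad. So 0.41 m is 0.6833, 0.36 m is 0.6, -1.41 rad is -0.4488.

>>> move_arm:
  motion:
    - [0,0,-0.0477,0.0667,-0.0167,0,0.045]
    - [0,0,-0.105,0.15,-0.0333,0,0.045]
    - [0,0,-0.1623,0.2417,-0.0533,0,0.045]
    - [0,0,-0.2196,0.3333,-0.075,0,0.045]
    - [0,0,-0.2769,0.425,-0.095,0,0.045]
    - [0,0,-0.3342,0.5167,-0.1167,0,0.045]
    - [0,0,-0.3915,0.6,-0.1333,0,0.045]
    - [0,0,-0.4488,0.6833,-0.1533,0.0333,0.045]

```text
clock: 1.1
eef_pos: [551.0, -388.2, 212.3]
tcp_rot: [3.14, 0.002, 1.715]
contact_force: [0.2, -0.7, -0.8]
opening: 0.525
grasp_force: 0.0
```

```bash
python3 - <<'E'
from rig import sensors
s=sensors.sense(); print({k:s[k] for k in("clock","eef_pos","tcp_rot","opening","contact_force")})
import numpy as np
a=np.radians(17.12);c,k=np.cos(a),np.sin(a);x,y=410,-92
print("cmd",183.98+c*x+k*y,-597.31+k*x-c*y,231.28-20,17.12+np.degrees(1.41))
E
```

```text
{'clock': 1.1, 'eef_pos': array([ 550.97209923, -388.23656544,  212.34266424]), 'tcp_rot': array([3.13962366e+00, 2.02257897e-03, 1.71493678e+00]), 'opening': 0.5253597596661369, 'contact_force': array([ 0.16763518, -0.69665773, -0.81995909])}
cmd 548.7306273597345 -388.6931745983081 211.28 97.90704911344608
```

```bash
python3 p.py "548.73 -388.69 211.28 97.91" "601 -359.6 150 111.5" "601 -359.6 50 111.5"
```

```text
turn -0.2372 shift [0.0216 0.0558 0.0613]
turn -0.0 shift [0.  0.  0.1]
```

In the tool's units: 0.106 m is 0.1767, 0.0558 m is 0.093, -0.237 rad is -0.0754.

>>> move_arm:
  motion:
    - [0,0,-0.0382,0.0183,0.0467,0.05,0.045]
    - [0,0,-0.0754,0.036,0.093,0.1017,0.045]
    - [0,0,-0.0754,0.036,0.093,0.16,0.045]
    - [0,0,-0.0754,0.036,0.093,0.1767,0.045]
    - [0,0,-0.0754,0.036,0.093,0.1767,0.045]

```text
clock: 1.72
eef_pos: [600.5, -359.7, 104.9]
tcp_rot: [-3.141, -0.001, 1.945]
contact_force: [-0.9, -0.4, 0.0]
opening: 0.529
grasp_force: 0.0
```

```bash
python3 - <<'E'
from h import *
s=sensors.sense(); print({k:s[k] for k in("clock","eef_pos","tcp_rot")})
a,_=grab_frame("side"); b,_=grab_frame("top")
f=lambda im,x,y:cv2.resize(im[y:y+130,x:x+130],(400,400),interpolation=2)
cv2.imwrite("pics/g1.png",np.hstack([f(a,285,240),f(b,360,130)])[...,::-1])
E
```

```text
{'clock': 1.725, 'eef_pos': array([ 600.50976061, -359.69403458,  104.94077993]), 'tcp_rot': array([-3.14075692e+00, -1.03086288e-03,  1.94526645e+00])}
```

View pics/g1.png

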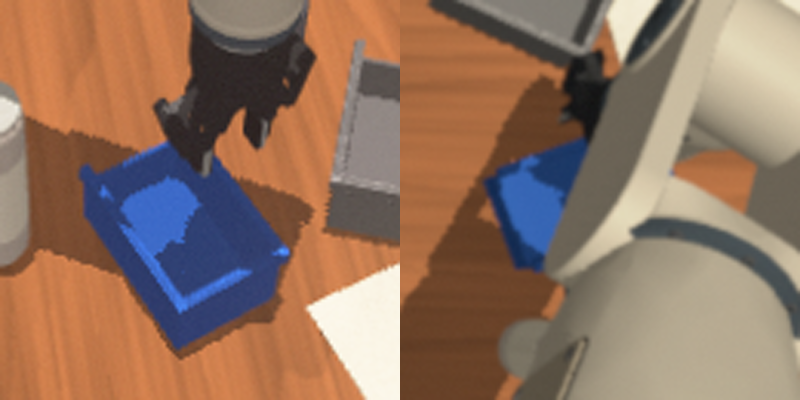

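The side view puts the fingertips at (205,165) and (262,140) in the left panel, straddling the right lip. I descend and grip.

In the tool's units: 0.055 m is 0.0917, 0.03 m is 0.05.

>>> move_arm:
  motion:
    - [0,0,0,0,0,0.05,0.045]
    - [0,0,0,0,0,0.0917,0.045]
    - [0,0,0,0,0,0.0917,0.045]
    - [0,0,0,0,0,0.0917,0]
    - [0,0,0,0,0,0.0917,0]
    - [0,0,0,0,0,0.0917,0]
    - [0,0,0,0,0,0.0917,0]
    - [0,0,0,0,0,0.0917,0]
  grip_force: 60

```text
clock: 2.82
eef_pos: [602.2, -360.3, 52.2]
tcp_rot: [3.14, 0.002, 1.946]
contact_force: [0.5, 0.0, 5.9]
opening: 0.092
grasp_force: 59.9
```

```bash
python3 p.py "601 -359.6 50.3 111.5" "601 -359.6 75 111.5" ; python3 p.py "601 -359.6 50.3 111.5" "601.8 -114.1 75 98.08"
```

```text
turn -0.0 shift [ 0.      0.     -0.0247]
turn 0.2342 shift [ 0.2281  0.0907 -0.0247]
```

In the tool's units: -0.025 m is -0.0417, -0.01 m is -0.0167.

>>> move_arm:
  motion:
    - [0,0,0,0,0,-0.0167,0]
    - [0,0,0,0,0,-0.0417,0]
    - [0,0,0,0,0,-0.0417,0]
    - [0,0,0,0,0,-0.0417,0]

```text
clock: 3.32
eef_pos: [601.0, -359.6, 75.4]
tcp_rot: [3.142, 0.0, 1.946]
contact_force: [-0.8, 0.6, -2.4]
opening: 0.092
grasp_force: 58.5
```

In the tool's units: 0.2281 m is 0.3802, 0.217 m is 0.3617, 0.234 rad is 0.0745.

>>> move_arm:
  motion:
    - [0,0,0.0038,0.0183,0.0075,0,0]
    - [0,0,0.0127,0.065,0.0258,0,0]
    - [0,0,0.0245,0.125,0.05,0,0]
    - [0,0,0.0372,0.19,0.0758,0,0]
    - [0,0,0.05,0.255,0.1017,0,0]
    - [0,0,0.0618,0.315,0.125,0,0]
    - [0,0,0.0707,0.3617,0.1433,0,0]
    - [0,0,0.0745,0.3802,0.1512,0,0]

```text
clock: 4.32
eef_pos: [601.3, -111.9, 74.9]
tcp_rot: [-3.141, -0.001, 1.713]
contact_force: [0.0, -1.3, -1.8]
opening: 0.096
grasp_force: 58.5
```

In the tool's units: 0.017 m is 0.0283, 0.01 m is 0.0167.

>>> move_arm:
  motion:
    - [0,0,0,0,0,0,0]
    - [0,0,0,0,0,0.0167,0]
    - [0,0,0,0,0,0.0283,0]
    - [0,0,0,0,0,0.0283,0]

```text
clock: 4.82
eef_pos: [601.1, -114.7, 57.1]
tcp_rot: [-3.14, -0.001, 1.711]
contact_force: [0.1, -0.1, -1.7]
opening: 0.09
grasp_force: 58.5
```

```bash
python3 - <<'E'
from h import *
im,d=grab_frame("side"); np.savez("side1.npz",im=im,d=d)
cv2.imwrite("pics/b1.png",cv2.resize(im[130:310,230:430],(667,600),interpolation=2)[...,::-1])
E
```

```text
(no output)
```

View pics/b1.png

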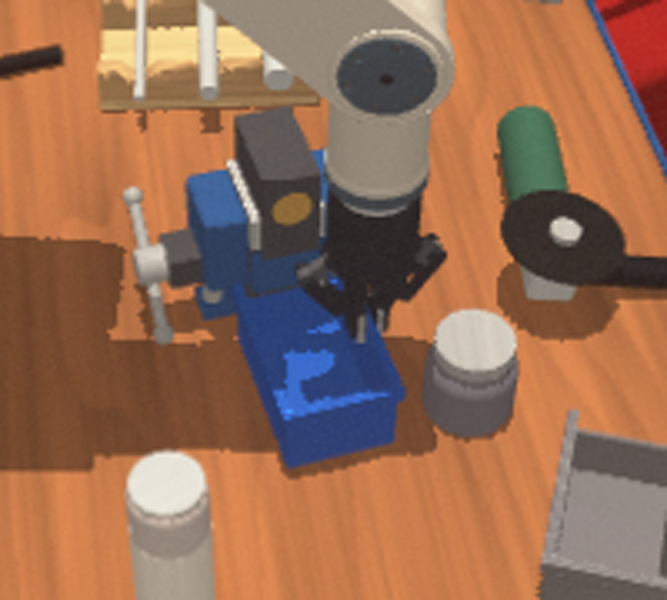

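The view shows the bin under the outlet, with its near end tucked under the block face at (285,285), and clear of the jar at (470,370). Next: lower, release, retreat up.

In the tool's units: -0.08 m is -0.1333, 0.008 m is 0.0133.

>>> move_arm:
  motion:
    - [0,0,0,0,0,0.0083,0]
    - [0,0,0,0,0,0.0133,0]
    - [0,0,0,0,0,0.0133,0]
    - [0,0,0,0,0,0.0133,0.03]
    - [0,0,0,0,0,0.0133,0.03]
    - [0,0,0,0,0,0.0133,0.03]
    - [0,0,0,0,0,-0.0333,0.03]
    - [0,0,0,0,0,-0.1333,0.03]

```text
clock: 5.88
eef_pos: [599.9, -113.8, 136.5]
tcp_rot: [-3.136, -0.002, 1.712]
contact_force: [1.3, -0.3, 0.3]
opening: 0.352
grasp_force: 0.0
```

In the tool's units: -0.16 m is -0.2667, -0.12 m is -0.2.

>>> move_arm:
  motion:
    - [0,0,0,0,0,-0.1,0.045]
    - [0,0,0,0,0,-0.2,0.045]
    - [0,0,0,0,0,-0.2667,0.045]

```text
clock: 6.25
eef_pos: [602.5, -114.3, 301.4]
tcp_rot: [3.139, 0.001, 1.712]
contact_force: [0.3, -0.9, -0.6]
opening: 0.526
grasp_force: 0.0
```

```bash
python3 - <<'E'
from h import *
from m import rect
V=np.array([537.8,-4]);a=np.radians(8.08);R=np.array([[np.cos(a),np.sin(a)],[-np.sin(a),np.cos(a)]])
for n in("side","top"):
    im,d=grab_frame(n); W=cloud(n,d).reshape(-1,3); C=im.reshape(-1,3).astype(int)
    L=np.c_[(W[:,:2]-V)@R.T,W[:,2]]
    ok=(C[:,2]>C[:,0]+40)&(abs(L[:,0])<75)&(L[:,1]<-30)&(L[:,1]>-230)&(L[:,2]>5)&(L[:,2]<85)
    s=L[ok]; print(n,len(s),s.min(0).round(),s.max(0).round(),rect(s),rect(s[s[:,2]>40]))
    b=L[(abs(L[:,0])<40)&(abs(L[:,1])<70)&(abs(L[:,2]-190)<5)]; print("block",rect(b) if len(b)>50 else len(b))
    np.savez(f"{n}2.npz",im=im,d=d)
E
```

```text
side 1789 [ -69. -210.    5.] [ 74. -30.  85.] (array([   3.1, -119.9]), array([142.4, 179.9]), 0.5) (array([   3.1, -119.9]), array([142.4, 179.9]), 0.5)
block (array([ 1.9, -7.1]), array([52.7, 95.9]), 0.13)
top 1049 [ -54. -203.    5.] [ 50. -49.  80.] (array([  -1.8, -126.3]), array([153.3, 103.1]), 89.64) (array([  -1.8, -126.3]), array([153.3, 103.1]), 89.64)
block (array([-0.8, -2.8]), array([49.7, 90. ]), 0.2)
```

```bash
python3 - <<'E'
from m import *
a=np.radians(83.8);u=np.array([np.cos(a),np.sin(a)]);v=np.array([-u[1],u[0]])
im,d,W=load("top",0);C=im.astype(int)
m=(C[...,0]-C[...,2]>40)&(C[...,1]>C[...,2]+20)&(W[...,2]>35)&(W[...,2]<58); m[:150]=0;m[250:]=0;m[:,:130]=0;m[:,220:]=0
P=W[m][:,:2]-[516.4,324.1]; t=P@u; print(np.histogram(t,bins=np.arange(-100,101,8)), (P@v).min(),(P@v).max())
E
python3 p.py "601.8 -114.1 298.3 98.08" "521.5 353.7 130 83.8"
```

```text
(array([  2,   5,   2,   0, 116, 167, 149,   5,   7,   3,   7,   5,   7,
         7,   5,   4,   5,   4,   1, 160, 166, 127,   5,   5,   5]), array([-100,  -92,  -84,  -76,  -68,  -60,  -52,  -44,  -36,  -28,  -20,
        -12,   -4,    4,   12,   20,   28,   36,   44,   52,   60,   68,
         76,   84,   92,  100])) -111.94451773238444 113.5335729016521
turn 0.2492 shift [ 0.4744 -0.0138  0.1683]
```

In the tool's units: 0.44 m is 0.7333, 0.385 m is 0.6417, 0.23 rad is 0.0732.

>>> move_arm:
  motion:
    - [0,0,0.0064,0.05,0,0,0.045]
    - [0,0,0.0159,0.1417,-0.0033,0,0.045]
    - [0,0,0.0255,0.2417,-0.0067,0,0.045]
    - [0,0,0.035,0.3417,-0.01,0,0.045]
    - [0,0,0.0446,0.4417,-0.0133,0,0.045]
    - [0,0,0.0541,0.5417,-0.0167,0,0.045]
    - [0,0,0.0637,0.6417,-0.02,0.0333,0.045]
    - [0,0,0.0732,0.7333,-0.0217,0.0833,0.045]

```text
clock: 7.35
eef_pos: [526.9, 321.0, 248.1]
tcp_rot: [3.141, -0.001, 1.481]
contact_force: [0.5, -0.2, 0.3]
opening: 0.525
grasp_force: 0.0
```

```bash
python3 - <<'E'
import numpy as np
a=np.radians(98.08);c,k=np.cos(a),np.sin(a);x,y=440,-13
print(601.8+c*x+k*y,-114.1+k*x-c*y,248.3,98.08-np.degrees(.23))
E
python3 p.py "526.9 319.9 248.3 84.9" "521.5 353.7 100 83.8"
```

```text
527.0845722837122 319.70480041278034 248.3 84.90197071199107
turn 0.0192 shift [ 0.0332 -0.0084  0.1483]
```

In the tool's units: 0.148 m is 0.2467, 0.145 m is 0.2417, 0.019 rad is 0.006.

>>> move_arm:
  motion:
    - [0,0,0.006,0.0333,-0.0142,0.0667,0.045]
    - [0,0,0.006,0.055,-0.0142,0.1667,0.045]
    - [0,0,0.006,0.055,-0.0142,0.2417,0.045]
    - [0,0,0.006,0.055,-0.0142,0.2467,0.045]

```text
clock: 7.85
eef_pos: [519.0, 350.8, 96.6]
tcp_rot: [-3.135, 0.005, 1.463]
contact_force: [-0.5, -0.6, 0.6]
opening: 0.528
grasp_force: 0.0
```

```bash
python3 - <<'E'
from h import *
s=sensors.sense(); print(s["eef_pos"],s["tcp_rot"])
a,_=grab_frame("side"); b,_=grab_frame("top")
f=lambda im,x,y:cv2.resize(im[y:y+120,x:x+120],(400,400),interpolation=2)
cv2.imwrite("pics/d1.png",np.hstack([f(a,235,70),f(b,110,140)])[...,::-1])
E
```

```text
[518.9751391  350.84466057  96.55289615] [-3.13548513  0.00515038  1.46316541]
```

View pics/d1.png

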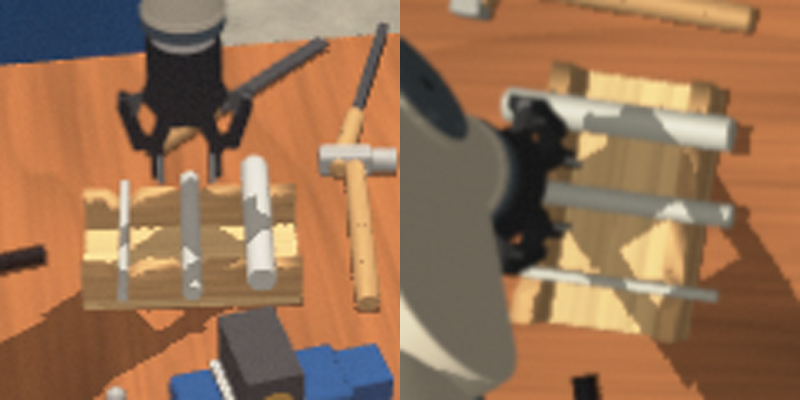

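Fingertips straddle the middle drift: (158,170) and (214,170) around the bar at (190,180). I shift 5 mm away from the end board, then descend and grip.

>>> move_arm:
  motion:
    - [0,0,0,-0.0083,0,0.05,0.045]
    - [0,0,0,-0.0083,0,0.1,0.045]
    - [0,0,0,-0.0083,0,0.1167,0.045]
    - [0,0,0,-0.0083,0,0.1167,0.045]
    - [0,0,0,-0.0083,0,0.1167,0]
    - [0,0,0,-0.0083,0,0.1167,0]
    - [0,0,0,-0.0083,0,0.1167,0]
    - [0,0,0,-0.0083,0,0.1167,0]
  grip_force: 100

```text
clock: 8.95
eef_pos: [521.0, 348.2, 32.6]
tcp_rot: [-3.142, -0.001, 1.462]
contact_force: [-6.1, 1.1, 9.8]
opening: 0.202
grasp_force: 97.4
```

In the tool's units: -0.128 m is -0.2133, -0.12 m is -0.2.

>>> move_arm:
  motion:
    - [0,0,0,0,0,0,0]
    - [0,0,0,0,0,-0.0167,0]
    - [0,0,0,0,0,-0.1,0]
    - [0,0,0,0,0,-0.2,0]
    - [0,0,0,0,0,-0.2133,0]
    - [0,0,0,0,0,-0.2133,0]

```text
clock: 9.7
eef_pos: [521.5, 347.6, 159.6]
tcp_rot: [3.14, -0.001, 1.463]
contact_force: [-0.3, 0.1, -1.9]
opening: 0.205
grasp_force: 97.9
```

```bash
cat > bar.py <<'E'
from h import *
def bar(n,box,k):
    im,d=grab_frame(n); W=cloud(n,d); C=im.astype(int); np.savez(f"{n}{k}.npz",im=im,d=d)
    m=(np.ptp(C,axis=2)<45)&(C.min(2)>70)
    for i in range(3): m&=(W[...,i]>box[i][0])&(W[...,i]<box[i][1])
    q=W[m]
    if len(q)<20: return print(n,len(q))
    vx,vy,vz,x,y,z=cv2.fitLine(q.astype(np.float32),cv2.DIST_HUBER,0,.01,.01).ravel()
    vx,vy,vz=np.array([vx,vy,vz])*np.sign(vy)
    t=(q-[x,y,z])@np.array([vx,vy,vz])
    print(n,len(q),"mean",np.round([x,y,z],1),"yaw",np.degrees(np.arctan2(vy,vx)).round(2),"pitch",np.degrees(np.arcsin(vz)).round(2),"t",t.min().round(1),t.max().round(1),"ztop95",np.percentile(q[:,2],95).round(1))
    print("  low end",np.round(np.array([x,y,z])+t.min()*np.array([vx,vy,vz]),1))
E
python3 - <<'E'
from bar import *
for n in("side","top"): bar(n,((440,600),(190,335),(130,200)),3)
E
```

```text
side 154 mean [515.6 278.3 183.9] yaw 83.85 pitch 1.77 t -62.3 58.4 ztop95 189.0
  low end [508.9 216.4 182. ]
top 345 mean [511.4 280.8 183.6] yaw 84.42 pitch 0.39 t -54.0 55.9 ztop95 186.6
  low end [506.1 227.1 183.2]
```

```bash
python3 p.py "521.0 348.7 158.3 83.8" "511.4 182.1 136.3 98.08"
```

```text
turn -0.2492 shift [-0.1667  0.0084  0.022 ]
```

In the tool's units: -0.1667 m is -0.2778, 0.022 m is 0.0367, -0.2492 rad is -0.0793.

>>> move_arm:
  motion:
    - [0,0,-0.0064,-0.0167,0,0,0]
    - [0,0,-0.0191,-0.0583,0.0033,0,0]
    - [0,0,-0.035,-0.1167,0.0067,0.0083,0]
    - [0,0,-0.0509,-0.175,0.01,0.0167,0]
    - [0,0,-0.0668,-0.2333,0.0117,0.03,0]
    - [0,0,-0.0764,-0.2667,0.0133,0.0367,0]
    - [0,0,-0.0793,-0.2778,0.014,0.0367,0]
    - [0,0,-0.0793,-0.2778,0.014,0.0367,0]

```text
clock: 10.8
eef_pos: [511.5, 180.6, 136.4]
tcp_rot: [-3.141, 0.0, 1.711]
contact_force: [0.3, 0.1, -2.0]
opening: 0.2
grasp_force: 97.9
```

```bash
python3 - <<'E'
from bar import *
from m import rect
s=sensors.sense(); print(s["eef_pos"],s["tcp_rot"],s["clock"])
for n in("side","top"):
    bar(n,((470,560),(50,165),(130,185)),4)
    z=np.load(n+"4.npz"); W=cloud(n,z["d"]).reshape(-1,3)
    b=W[(abs(W[:,0]-538)<45)&(abs(W[:,1]+9)<65)&(abs(W[:,2]-190)<6)]; print("  block",rect(b),len(b),b[:,2].mean())
a,b=[np.load(n+"4.npz")["im"] for n in("side","top")]
f=lambda im,x,y:cv2.resize(im[y:y+100,x:x+100],(400,400),interpolation=2)
cv2.imwrite("pics/i1.png",np.hstack([f(a,265,110),f(b,210,150)])[...,::-1])
E
```

```text
[511.53862895 180.62605397 136.44529508] [-3.14105496e+00  2.31889039e-06  1.71111295e+00] 10.8
side 140 mean [519.6 112.6 161.4] yaw 99.63 pitch -0.51 t -47.4 54.5 ztop95 165.5
  low end [527.5  65.9 161.8]
  block (array([540.3,  -9.6]), array([51.3, 97.8]), 8.06) 427 189.80310812603446
top 296 mean [518.9 113.3 162.3] yaw 98.43 pitch 0.1 t -50.4 50.8 ztop95 165.4
  low end [526.3  63.4 162.2]
  block (array([537.3,  -6.8]), array([49.9, 90.2]), 8.12) 703 190.87606732548193
```

View pics/i1.png

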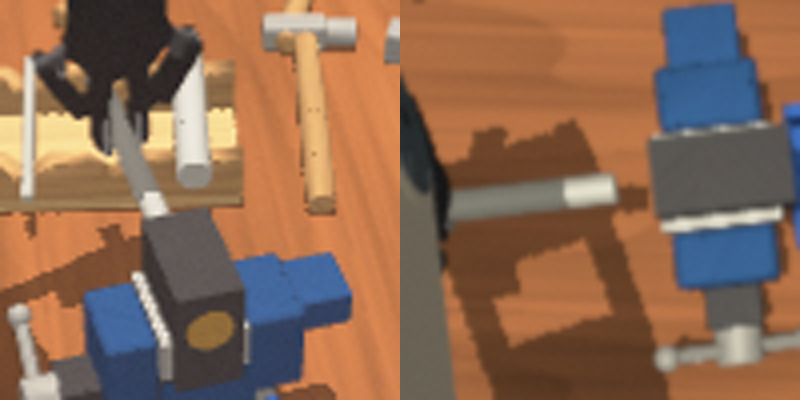

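The left panel shows the drift pointing at the back of the block. The right panel shows the tip at (615,190) in front of the face at (650,190). Measured lateral offset is about -1 mm, so I correct that and insert.

In the tool's units: -0.038 m is -0.0633, 0.001 m is 0.0017.

>>> move_arm:
  motion:
    - [0,0,0,0,0.0017,0,0]
    - [0,0,0,-0.0167,0.0017,0,0]
    - [0,0,0,-0.0333,0.0017,0,0]
    - [0,0,0,-0.0433,0.0017,0,0]
    - [0,0,0,-0.05,0.0017,0,0]
    - [0,0,0,-0.0567,0.0017,0,0]
    - [0,0,0,-0.0633,0.0017,0,0]
    - [0,0,0,-0.0633,0.0017,0,0]

```text
clock: 11.9
eef_pos: [518.0, 143.2, 136.7]
tcp_rot: [3.142, -0.0, 1.712]
contact_force: [-0.7, 0.5, -1.6]
opening: 0.206
grasp_force: 97.9
```

In the tool's units: -0.03 m is -0.05, -0.026 m is -0.0433.

>>> move_arm:
  motion:
    - [0,0,0,-0.0083,0,0,0]
    - [0,0,0,-0.0167,0,0,0]
    - [0,0,0,-0.0233,0,0,0]
    - [0,0,0,-0.03,0,0,0]
    - [0,0,0,-0.0367,0,0,0]
    - [0,0,0,-0.0433,0,0,0]
    - [0,0,0,-0.05,0,0,0]
    - [0,0,0,-0.05,0,0,0]

```text
clock: 12.9
eef_pos: [522.2, 115.0, 136.8]
tcp_rot: [3.141, -0.003, 1.711]
contact_force: [-0.8, 9.7, -2.5]
opening: 0.203
grasp_force: 97.9
```

>>> move_arm:
  motion:
    - [0,0,0,-0.0067,0,0,0]
    - [0,0,0,-0.0133,0,0,0]
    - [0,0,0,-0.02,0,0,0]
    - [0,0,0,-0.0267,0,0,0]
    - [0,0,0,-0.0333,0,0,0]
    - [0,0,0,-0.04,0,0,0]
    - [0,0,0,-0.0467,0,0,0]
    - [0,0,0,-0.0467,0,0,0]

```text
clock: 13.9
eef_pos: [526.1, 87.2, 136.8]
tcp_rot: [3.141, -0.003, 1.711]
contact_force: [-0.9, 8.6, -1.5]
opening: 0.199
grasp_force: 97.9
```

```bash
python3 - <<'E'
from h import *
s=sensors.sense(); print(s["eef_pos"],s["contact_force"],s["clock"])
V=np.array([537.8,-4]);a=np.radians(8.08);R=np.array([[np.cos(a),np.sin(a)],[-np.sin(a),np.cos(a)]])
for n in("side","top"):
    im,d=grab_frame(n); W=cloud(n,d); L=np.dstack([(W[...,:2]-V)@R.T,W[...,2]])
    m=(abs(L[...,0])<16)&(L[...,1]<-52)&(L[...,1]>-130)&(L[...,2]>125)&(L[...,2]<185); print(n,m.sum(),L[m].min(0) if m.any() else 0, L[m].max(0) if m.any() else 0)
E
```

```text
[526.07032332  87.24878051 136.81219269] [-0.92166789  8.56584257 -1.47892608] 13.9
side 207 [-15.4005471  -94.32195238 126.52872228] [ 15.80604748 -52.22420334 183.98759147]
top 160 [-15.97258134 -86.26039162 160.74529778] [ 15.99427496 -52.18188429 175.55419905]
```

In the tool's units: -0.019 m is -0.0317, -0.017 m is -0.0283.

>>> move_arm:
  motion:
    - [0,0,0,-0.005,0,0,0]
    - [0,0,0,-0.01,0,0,0]
    - [0,0,0,-0.015,0,0,0]
    - [0,0,0,-0.0183,0,0,0]
    - [0,0,0,-0.0217,0,0,0]
    - [0,0,0,-0.025,0,0,0]
    - [0,0,0,-0.0283,0,0,0]
    - [0,0,0,-0.0317,0,0,0]

```text
clock: 15.0
eef_pos: [528.8, 67.1, 136.8]
tcp_rot: [3.142, 0.0, 1.712]
contact_force: [0.5, 0.0, -1.2]
opening: 0.197
grasp_force: 97.9
```

In the tool's units: -0.007 m is -0.0117, -0.006 m is -0.01.

>>> move_arm:
  motion:
    - [0,0,0,-0.0033,0,0,0]
    - [0,0,0,-0.0067,0,0,0]
    - [0,0,0,-0.01,0,0,0]
    - [0,0,0,-0.0117,0,0,0]
    - [0,0,0,-0.0117,0,0,0]

```text
clock: 15.62
eef_pos: [529.8, 60.2, 136.7]
tcp_rot: [3.142, -0.0, 1.712]
contact_force: [-0.9, 0.2, -1.3]
opening: 0.198
grasp_force: 97.9
```

```bash
python3 - <<'E'
from h import *
s=sensors.sense(); print(s["eef_pos"],s["contact_force"],s["clock"])
im,d=grab_frame("side")
cv2.imwrite("pics/o1.png",cv2.resize(im[140:290,240:420],(720,600),interpolation=2)[...,::-1])
E
```

```text
[529.79203355  60.16625064 136.7370873 ] [-0.8543957   0.17880745 -1.34312741] 15.625
```

View pics/o1.png

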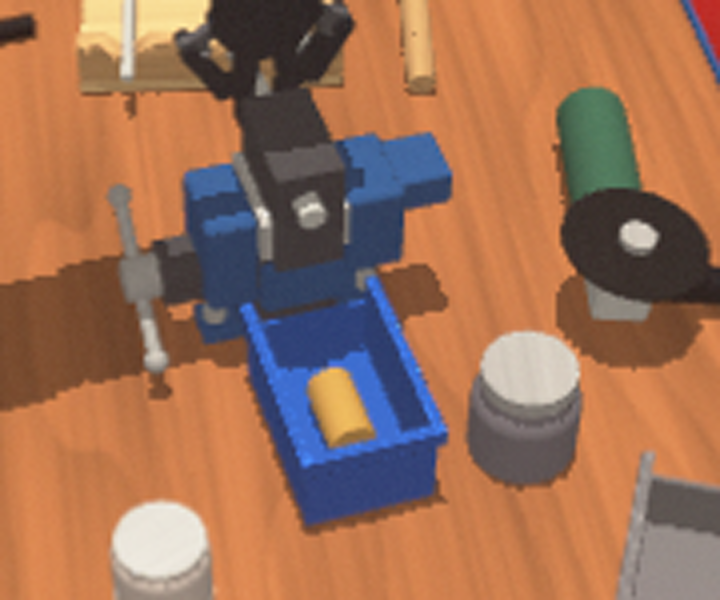

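The bush lies in the bin at (340,405) and the drift tip shows in the outlet at (312,210). I withdraw the drift.

>>> move_arm:
  motion:
    - [0,0,0,0.0133,0,0,0]
    - [0,0,0,0.0367,0,0,0]
    - [0,0,0,0.0667,0,0,0]
    - [0,0,0,0.1,0,0,0]
    - [0,0,0,0.1333,0,0,0]
    - [0,0,0,0.1667,0,0,0]
    - [0,0,0,0.1967,0,0,0]
    - [0,0,0,0.2083,0,0,0]

```text
clock: 16.68
eef_pos: [512.0, 185.3, 136.7]
tcp_rot: [3.142, -0.0, 1.713]
contact_force: [0.5, 0.2, -2.1]
opening: 0.199
grasp_force: 97.9
```

```bash
python3 p.py "512.0 185.2 136.3 98.08" "521 348.7 110 83.8" "521 348.7 31.3 83.8"
```

```text
turn 0.2492 shift [0.1606 0.0319 0.0263]
turn -0.0 shift [0.     0.     0.0787]
```

In the tool's units: 0.1606 m is 0.2677, 0.0319 m is 0.0532, 0.2492 rad is 0.0793.

>>> move_arm:
  motion:
    - [0,0,0.0032,0.02,0.0017,0,0]
    - [0,0,0.0159,0.0667,0.01,0,0]
    - [0,0,0.0318,0.125,0.0217,0,0]
    - [0,0,0.0509,0.1833,0.035,0.0083,0]
    - [0,0,0.0668,0.2333,0.045,0.0217,0]
    - [0,0,0.0764,0.2583,0.0517,0.0367,0]
    - [0,0,0.0793,0.2677,0.0532,0.0438,0]
    - [0,0,0.0793,0.2677,0.0532,0.0438,0]

```text
clock: 17.68
eef_pos: [520.9, 347.2, 110.0]
tcp_rot: [-3.141, 0.001, 1.463]
contact_force: [1.2, -0.2, -2.6]
opening: 0.205
grasp_force: 97.9
```

```bash
python3 - <<'E'
from bar import *
s=sensors.sense(); print(s["eef_pos"],s["tcp_rot"])
for n in("side","top"): bar(n,((480,550),(190,335),(100,150)),5)
E
```

```text
[520.89383237 347.18004787 109.99824949] [-3.14091185e+00  7.61032888e-04  1.46314208e+00]
side 146 mean [514.3 273.1 134.3] yaw 83.92 pitch 1.86 t -56.4 61.8 ztop95 140.3
  low end [508.3 217.1 132.4]
top 315 mean [511.6 281.1 135.8] yaw 83.86 pitch -0.0 t -54.0 55.2 ztop95 139.0
  low end [505.9 227.4 135.8]
```

Consistent with the pose at pickup. I lower to 1 mm above the original grasp, open 25 mm each side, and retreat.

In the tool's units: 0.0787 m is 0.1312, 0.075 m is 0.125.

>>> move_arm:
  motion:
    - [0,0,0,0,0,0.0333,0]
    - [0,0,0,0,0,0.075,0]
    - [0,0,0,0,0,0.1083,0]
    - [0,0,0,0,0,0.125,0]
    - [0,0,0,0,0,0.1312,0]
    - [0,0,0,0,0,0.1312,0]

```text
clock: 18.52
eef_pos: [520.8, 346.8, 32.5]
tcp_rot: [-3.141, 0.001, 1.463]
contact_force: [-4.5, -4.9, 9.2]
opening: 0.198
grasp_force: 99.5
```

In the tool's units: -0.19 m is -0.3167, -0.13 m is -0.2167.

>>> move_arm:
  motion:
    - [0,0,0,0,0,0,0.025]
    - [0,0,0,0,0,0,0.045]
    - [0,0,0,0,0,0,0.045]
    - [0,0,0,0,0,0,0.045]
    - [0,0,0,0,0,-0.0333,0.045]
    - [0,0,0,0,0,-0.1167,0.045]
    - [0,0,0,0,0,-0.2167,0.045]
    - [0,0,0,0,0,-0.3167,0.045]

```text
clock: 19.52
eef_pos: [521.0, 347.4, 225.1]
tcp_rot: [3.141, -0.001, 1.463]
contact_force: [1.1, 0.2, 0.3]
opening: 0.524
grasp_force: 0.0
```

```bash
python3 - <<'E'
from h import *
s=sensors.sense(); print(s["eef_pos"],s["contact_force"],s["clock"])
im,d=grab_frame("side"); W=cloud("side",d); C=im.astype(int)
W0=cloud("side",np.load("side0.npz")["d"])
m=(np.ptp(C,axis=2)<45)&(C.min(2)>90)&(W[...,2]>30)&(W[...,2]<80)&(abs(W[...,0]-519)<25)&(abs(W[...,1]-320)<110)
q=W[m]; r=cv2.minAreaRect(q[:,:2].astype(np.float32)); print(r,np.percentile(q[:,2],[50,90,97]))
cv2.imwrite("pics/e1.png",cv2.resize(im[100:340,220:440],(550,600),interpolation=2)[...,::-1])
E
```

```text
[521.02878238 347.40304087 225.07966575] [1.11881628 0.2198061  0.30960537] 19.525
((518.9073486328125, 318.6116027832031), (197.2635040283203, 20.073238372802734), 84.42355346679688) [57.31911908 61.29933713 64.19507319]
```

View pics/e1.png

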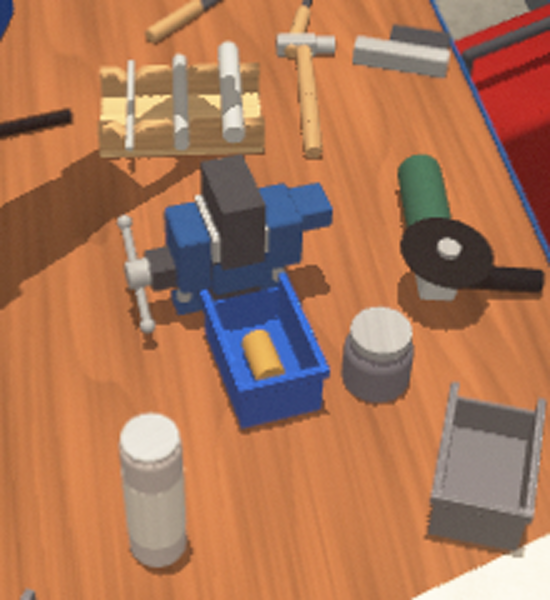

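The drift is back in its notch at (181,100), the bush is in the standing bin at (263,353), and the others are undisturbed. I'm handing in the job.

```bash
python3 -c "from rig import order; print(order.sign_off())"
```

```text
the job is handed in; nothing more can be done
None
```

The job is handed in at about 20 s: the last picture showed the bush in the upright bin below the outlet, the 20 mm drift back in its notch, and nothing else visibly moved. The sign-off returned no verdict.

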